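# Release the ratchet of a board clamp and ease its jaw onto a circuit board

### The arm

A 7-joint arm with a two-finger parallel gripper is mounted at the origin on the work surface. World frame = base frame: x ahead of the robot, y to its left, z up, the work surface at z = 0. Lengths are in m, angles in rad, forces in N, time in s.
With the tool pointing down it reaches from about 0.4 to 0.85 m from the base axis. Payload 10.4 kg.
Tool frame: the origin (TCP) lies at the very end of the fingers, on their centre line; the grasp point (between the pads) lies 19 mm behind it; x points along the fingers, y is the direction in which the jaws open and shut, and the axes are right-handed (so a half turn about x gives the same grasp; the last joint's range is limited). The gripper opens to 85 mm and grips with 20 to 120 N. Pads are 22 mm wide; open, the fingers measure 114 mm over their backs; the gripper's body (76 mm by 85 mm) begins 54 mm behind the grasp point. The pads swing forward as they close: fully open they stand 13 mm farther back than shut.
Start: joints at [-1.33, 0.332, -0.065, 1.46, 0.022, 1.35, -0.088], TCP at [0.163, 0.603, 0.231] pointing down, gripper open.
Joint ranges: [-2.6, 2.6], [-0.5, 2.12], [-1.47, 1.34], [0.16, 2.42], [-1.27, 4.41], [0.06, 2.06], [-2.6, 2.6]. Speed limits (rad/s): [2.22, 2.22, 2.79, 2.79, 3.14, 3.14, 3.14].

### API

Orientations are given as a unit quaternion [x, y, z, w].
In Python, from workcell import monitor, camera, ticket, regions_of gives the robot as it stands.
- The arm moves only by the tool step_arm, never from a script. Its argument "increments" is a list of rows, each a list of 5 numbers: the finger opening in m, from 0 to 0.0854, then the shift along the world's x, y, z in m, then the turn about the world's z in rad. A call has 1 to 12 rows; each row shifts and turns the commanded pose from where the row before left it; what a row does not reach is not made up. A row lasts 1/12 s, in which the tool goes at most 41.7 mm and 7.16 degrees, less where a joint would pass 70% of its speed; a pose out of reach is approached as far as the arm can. A call with a gripper value outside its range is refused whole. The fingers move at their own pace and stop on an object; "force" is the grip in N (left out, the last holds). Time passes only in rows, so rows that do not move let the fingers close. It gives the time, the measured TCP pose, the force and the opening at its end, in the units of the state.
- monitor.get_obs(): the state, without advancing time (a new reading comes with each control period).
- camera(name): name is "scene" or "side" or "wrist"; returns a dict with "color" (384x512x3 uint8, red, green, blue), "range_z" (384x512 float32, m along the optical axis (not along the pixel's ray), 0 where there is no reading), "fx", "fy", "cx", "cy" (pixels), "cam_to_world" (4x4, takes a point from camera to world coordinates). Camera axes: x right, y up, looking along -z (the intrinsics and any distortion apply to the point x, -y, -z); pixel columns grow to the right and rows downward; lengths in m; the calibration is good to about 2 mm. A picture is of the moment at which its call begins.
- ticket.hand_in(): hands the job in, once; it reports no verdict.
Trained networks look in a picture, given as the dict that the camera call returned (one of the last four; its "shot" number tells which), for a name from the list of things; names that differ only in an ending like _2 or _b are one class to them, and where a whole thing is asked for, a point or a joint stands for the part that bears it (a point fixed in the world has none). Each returns a list of dicts, best first, with "p" (0 to 1); they miss things now and then, are a little off and sometimes report something else, mostly with a low value. They report only what shows in the picture. A call takes as long as a camera call. They do not tell look-alikes from the thing itself.
- regions_of(picture, query): "region" (384x512 bool, what is visible of it) and "centre" ([row, column] in pixels, amid what is visible of it).
The state is a dict: "clock": time; "joint_pos": joint angles; "joint_velocities": joint speeds; "tau": joint torques, N m; "position": TCP position; "ee_rot": TCP orientation; "ft_force": force on the tool from outside, world axes, zero at the start; "torque": the same for the moment, N m; "grip_width": opening from 0.0 (shut) to 1.0 (fully open).
Only numpy, scipy, OpenCV 4.12 (cv2) and the standard library are available. Lean on these libraries where they do the work, as an engineer would, in place of code of your own. Each camera call takes 0.05 s, during which the arm holds its last target. There are 200 camera calls.

### The job

The jaw of the board clamp is held open by its ratchet. Flick the yellow sprung pawl over so that it stays off the ratchet wheel, then ease the drum back (anticlockwise from above) by its red crank grip until the jaw has pushed the circuit board square against the far fence and holds it snugly, and let go, pawl still off. Work gently and by feel (a squeeze of about 8 N is right, 20 N cracks the board) and touch only pawl and crank, not the jaw, the board or the things standing around.

Things in the scene. Friction and masses are not known exactly. Their poses are not given: they have to be found in the camera images.
- clamp: Bench clamp for circuit boards, fixed to the bench: aluminium base plate 14 mm thick (x -115 to 85, y -95 to 250 mm). Origin: bench surface (z = 0), on the drum's upright axis; z up; +y runs from drum to jaw, board and fence. The blue fence beyond the board is slid to a new place each time: its face is between y = 187 and 210 mm, not measured, to be found by feel. Jaw, board, fence: all below 70 mm.
- drum_axis (a point): Point on the drum's upright axis, at the top of its blue barrel (60 mm across), 62 mm above the bench. Below is the steel ratchet wheel (84 mm across, 29 to 41 mm up); above, the crank arm (62 to 70 mm up) and a hub nut (to 74 mm).
- drum (a joint): Drum angle, 0 at the start, grows anticlockwise seen from above = BACK = closing the jaw, 25 mm of jaw per rad, limit 2.3; with the pawl in it stops within 0.05. A spring of 0.08 N m urges it back, a hub brake of 0.20 N m holds it where left: free turning back takes 0.12 N m (2.2 N at the grip) + 0.025 N m (0.45 N) per N of squeeze on the board. Let go, the brake keeps up to 11 N of squeeze.
- pawl (a joint): Angle of the yellow pawl about its pin, anticlockwise positive: up to 0.04 engaged in the ratchet teeth, 0.56 fully off (stop). An over-centre spring holds it at either end: past the middle, at 0.28, it snaps off by itself.
- pawl_pin (a point): Pivot pin of the pawl, top, 56 mm above the bench, at x = -60, y = -45 mm in the clamp's frame. From it the pawl's nose reaches along +y to the wheel and its tail along -y to the thumb tab.
- pawl_tab (a point): Thumb tab: yellow upright round post, 14 mm across, top 90 mm above the bench, clear down to 42 mm; this point is on its axis, 78 mm up, 45 mm from the pawl's pin (x = -60, y = -90 mm in the clamp's frame when engaged). Push it along the clamp's +x from its free -x side by 15 to 23 mm; about 4 N at first. Fully off, it has moved 24 mm along +x.
- crank_grip (a point): Centre of the red crank grip: upright round handle 18 mm across, 48 mm tall (71 to 119 mm above the bench; this point 98 mm up), spinning freely on its pin, 55 mm from the drum's axis, round which it circles. At the start it lies at -40 degrees about that axis from the clamp's +x (x = 42, y = -35 mm).
- jaw: The sliding blue jaw with its rack, 100 mm wide (x), 25 to 55 mm above the bench. Origin: on the face of its black rubber pad, when the pad is not pressed, 40 mm above the bench; moves along the clamp's +y. The pad is sprung: 4 N per millimetre that it is pressed in.
- board: Green circuit board in a grey frame, 110 mm (its x) by 90 mm (its y) by 10 mm, 0.16 kg, lying loose and a little askew on two black ledges 30 mm above the bench between jaw and fence. Origin: centre of its underside.
- flux_bottle: Bystander: clear bottle with a red cap, 44 mm across, 90 mm tall, standing on the bench. Origin: centre of its foot.
- solder_reel: Bystander: aluminium reel, 56 mm across, 40 mm tall, standing on the bench. Origin: centre of its foot.
- driver: Bystander: screwdriver 160 mm long, lying on the bench. Origin: middle of its underside; its x axis points to the tip.
Not all that is in view belongs to the job. What is shaped like the board but orange is not meant.

How it is judged:
By the outcome, as a careful person would: the job done as asked, in the order asked, and still so for the second after the job is handed in, with the robot touching nothing.
It also fails if it takes over 64 s, if anything falls off the work surface, if the arm or the gripper's body presses on something with over 40 N, if the wrist force passes 120 N, or if a joint passes its speed limit or range.

## Working session

There is one attempt and no reset: what is moved stays moved. The work goes in short steps, Python scripts to look and compute and a tool call to move; the robot and the scene stay as the last step left them, time stands still between calls to the robot, and variables do not carry over. Pictures are saved under pics/ and viewed, about 8 in all and at most 12, crops included, and the job is handed in when it is done.

Besides the shell and the picture viewer there is one more tool, called after "Emit:" by a JSON object that holds its "api" and its "payload". step_arm: Moves the arm, as the interface text tells. Its arguments: {"type":"object","properties":{"increments":{"type":"array"},"force":{"type":"number"}},"required":["increments"]}

```bash
mkdir -p pics; ls; cat > h.py <<'E'
import numpy as np, cv2
from workcell import monitor, camera, ticket, regions_of
def xyz(c,mask=None):
    r=c["range_z"]; v,u=np.mgrid[:384,:512]
    P=np.stack([(u-c["cx"])/c["fx"]*r,-(v-c["cy"])/c["fy"]*r,-r],-1)
    T=np.array(c["cam_to_world"]); return P@T[:3,:3].T+T[:3,3]
def save(c,n): cv2.imwrite(f"pics/{n}.png",c["color"][:,:,::-1])
E
python3 - <<'E'
from h import *
o=monitor.get_obs(); print(o)
ims=[]
for n in ("scene","side"):
    c=camera(n); X=xyz(c); ims.append(c["color"])
    print(n,[k for k in c], np.round(np.array(c["cam_to_world"]),3).tolist(), c["fx"])
    for q in ("clamp","drum","pawl","pawl_tab","crank_grip","jaw","board","flux_bottle","solder_reel","driver"):
        for d in regions_of(c,q)[:3]:
            m=d["region"]&(c["range_z"]>0)
            print(q,round(d["p"],2),np.round(d["centre"]),m.sum(),np.round(np.median(X[m],0),3) if m.any() else None, np.round(np.percentile(X[m],[2,98],axis=0),3).tolist() if m.any() else None)
cv2.imwrite("pics/a.png",cv2.resize(ims[0],(800,600))[:,:,::-1]);cv2.imwrite("pics/b.png",cv2.resize(ims[1],(800,600))[:,:,::-1])
E
```

```text
pics
{'clock': 0.0, 'joint_pos': array([-1.32961262,  0.33287677, -0.06468344,  1.46097074,  0.02159219,
        1.34987424, -0.08851476]), 'joint_velocities': array([ 0.00203233, -0.00135191,  0.00016069,  0.00043063, -0.00041166,
        0.00025381,  0.00293492]), 'tau': array([-3.86636975e-04, -6.25440431e+01,  4.87019552e-02, -3.91609883e+01,
        1.61437044e-02,  1.00828646e-02,  1.94911257e-05]), 'position': array([0.16287272, 0.60301082, 0.23049877]), 'ee_rot': array([ 0.09249004,  0.70100883, -0.09350023,  0.70092076]), 'ft_force': array([-0.38827949,  0.28162489,  0.31915156]), 'torque': array([ 0.0239358 ,  0.00535421, -0.00400177]), 'grip_width': 0.9933513799916829}
scene ['color', 'range_z', 'fx', 'fy', 'cx', 'cy', 'cam_to_world', 'shot'] [[-0.603, -0.469, 0.646, 1.159], [0.798, -0.348, 0.492, 0.381], [-0.006, 0.812, 0.584, 0.59], [0.0, 0.0, 0.0, 1.0]] 430.02914049939415
clamp 0.67 [229. 234.] 8256 [ 0.646 -0.079  0.013] [[0.507, -0.244, 0.0], [0.703, 0.106, 0.083]]
drum 0.7 [207. 209.] 1109 [ 0.638 -0.142  0.059] [[0.583, -0.184, 0.028], [0.664, -0.113, 0.115]]
drum 0
[... 2184 characters left out ...]
19]]
board 0.92 [236. 220.] 2231 [0.612 0.012 0.039] [[0.559, -0.034, 0.033], [0.669, 0.053, 0.042]]
board 0.92 [348. 160.] 4552 [0.581 0.22  0.008] [[0.538, 0.164, 0.003], [0.626, 0.27, 0.012]]
board 0.78 [176. 329.] 875 [ 0.535 -0.35   0.008] [[0.483, -0.404, 0.004], [0.589, -0.3, 0.012]]
flux_bottle 0.8 [220. 324.] 768 [ 0.466 -0.126  0.05 ] [[0.448, -0.143, 0.008], [0.487, -0.118, 0.09]]
solder_reel 0.66 [229. 257.] 9521 [ 0.566 -0.067  0.014] [[0.503, -0.227, 0.006], [0.695, 0.109, 0.078]]
solder_reel 0.63 [191. 207.] 620 [ 0.731 -0.111  0.03 ] [[0.711, -0.144, 0.001], [0.762, -0.093, 0.041]]
driver 0.88 [294. 284.] 766 [0.466 0.05  0.022] [[0.457, -0.003, 0.009], [0.479, 0.142, 0.027]]
```

View pics/a.png

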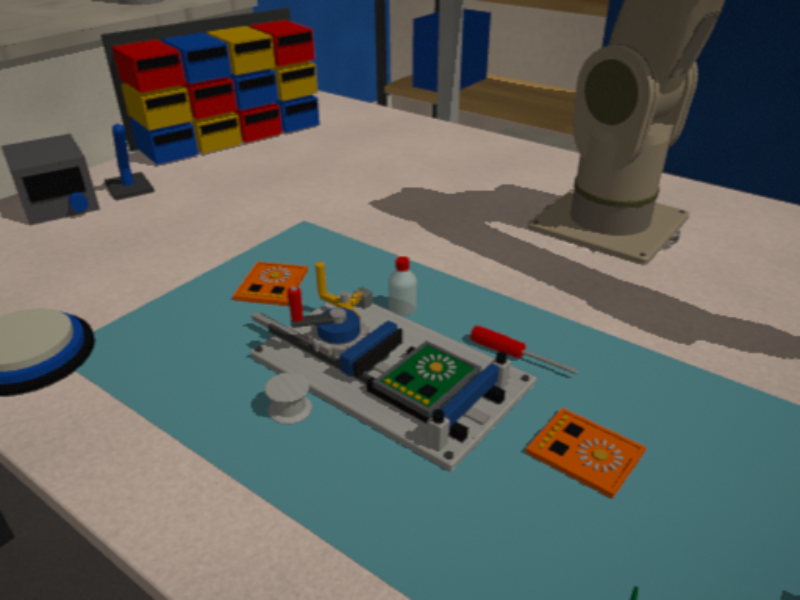

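View pics/b.png

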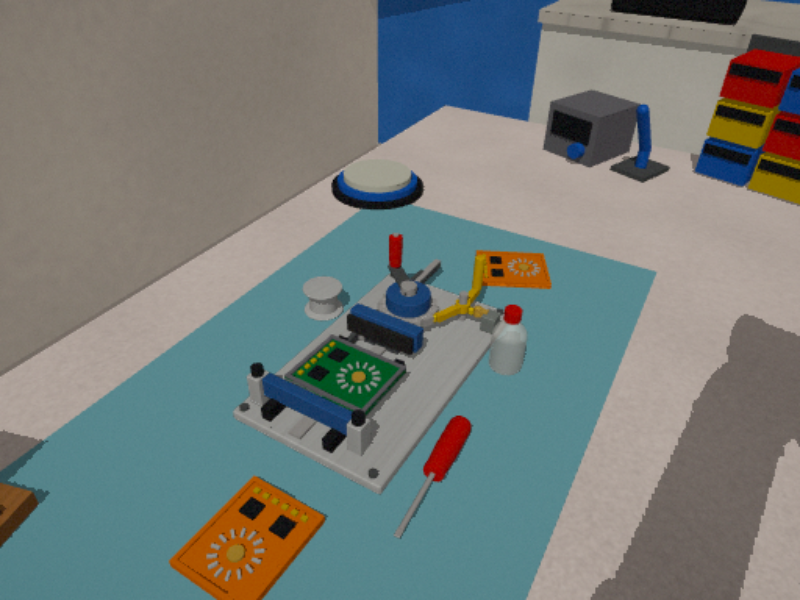

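The scene picture (800 px) shows the clamp mid-mat. The red crank grip is at (295,303), the yellow tab at (320,280), the board at (428,375) and the fence at (470,395). The side picture has the grip at (395,250), the tab at (480,272) and the board at (345,375).
Look-alikes:
- **Red:** bottle cap (402,263), driver handle (497,340) and drawer boxes.
- **Yellow:** drawer boxes.
- **Board:** orange boards at (270,283) and (585,452), which are not meant.

I choose the upright red post on the drum's arm and the yellow post on the pawl, and will now fit the geometry.

```bash
cat > fit.py <<'E'
from h import *
from scipy.optimize import least_squares
def circ(p,r):
    f=lambda c:np.hypot(*(p-c).T)-r
    s=least_squares(f,p.mean(0)+[-.004,-.004],loss="soft_l1",f_scale=.001); return s.x,np.sqrt(np.mean(s.fun**2))
if __name__=="__main__":
  A={"grip":[],"tab":[],"barrel":[],"plate":[]}
  for n in ("scene","side"):
    c=camera(n); X=xyz(c); hsv=cv2.cvtColor(c["color"],cv2.COLOR_RGB2HSV); H,S,V=[hsv[...,i].astype(int) for i in range(3)]; z=X[...,2]
    near=lambda x,y,r:np.hypot(X[...,0]-x,X[...,1]-y)<r
    red=((H<6)|(H>172))&(S>150); yel=(H>18)&(H<32)&(S>140); blue=(H>100)&(H<125)&(S>120)
    m={"grip":red&near(.655,-.175,.04)&(z>.076)&(z<.115),"tab":yel&near(.55,-.23,.05)&(z>.06)&(z<.087),
     "barrel":blue&near(.62,-.14,.06)&(z>.057)&(z<.067),"plate":(z>.009)&(z<.018)&(S<60)&near(.6,-.06,.25)}
    for k in m:
        p=X[m[k]]; A[k].append(p); print(n,k,len(p),p.mean(0).round(4))
        if k in("grip","tab"): print("   ",[circ(p[:,:2],{"grip":.009,"tab":.007}[k])])
        if k=="barrel": print("   ",(p.min(0)+p.max(0))/2)
        if k=="plate": print("   ",cv2.minAreaRect((p[:,:2]*1000).astype(np.float32)))
  for k in ("grip","tab"): print(k,circ(np.vstack(A[k])[:,:2],{"grip":.009,"tab":.007}[k]))
  print(cv2.minAreaRect((np.vstack(A["plate"])[:,:2]*1000).astype(np.float32)))
  c=camera("scene"); cv2.imwrite("pics/c.png",cv2.resize(c["color"][150:300,140:360],(800,545),interpolation=2)[:,:,::-1])
E
python3 fit.py
```

```text
scene grip 118 [ 0.6593 -0.174   0.097 ]
    [(array([ 0.65505004, -0.18031161]), np.float64(0.001396147877867395))]
scene tab 52 [ 0.5552 -0.2272  0.0739]
    [(array([ 0.55286137, -0.23211267]), np.float64(0.00158552518939205))]
scene barrel 199 [ 0.6194 -0.1324  0.0596]
    [ 0.6149156  -0.14097983  0.06009143]
scene plate 4738 [ 0.6233 -0.0416  0.0121]
    ((594.4927368164062, -50.316497802734375), (288.3066711425781, 472.6931457519531), 13.644739151000977)
side grip 125 [ 0.652  -0.1717  0.0958]
    [(array([ 0.65496619, -0.17848617]), np.float64(0.0008864903270889206))]
side tab 70 [ 0.5499 -0.2251  0.0735]
    [(array([ 0.55183002, -0.23036333]), np.float64(0.0007937355692057792))]
side barrel 304 [ 0.6096 -0.1332  0.0615]
    [ 0.6129534  -0.14082173  0.06088098]
side plate 6513 [ 0.5656 -0.0172  0.0139]
    ((603.6412963867188, -30.776336669921875), (440.9941101074219, 300.7983093261719), 87.04747009277344)
grip (array([ 0.65455532, -0.17912928]), np.float64(0.001350198104159913))
tab (array([ 0.55182961, -0.23073331]), np.float64(0.001303138703462741))
((607.7755126953125, -44.78874206542969), (468.5557861328125, 310.49896240234375), 87.04747009277344)
```

View pics/c.png

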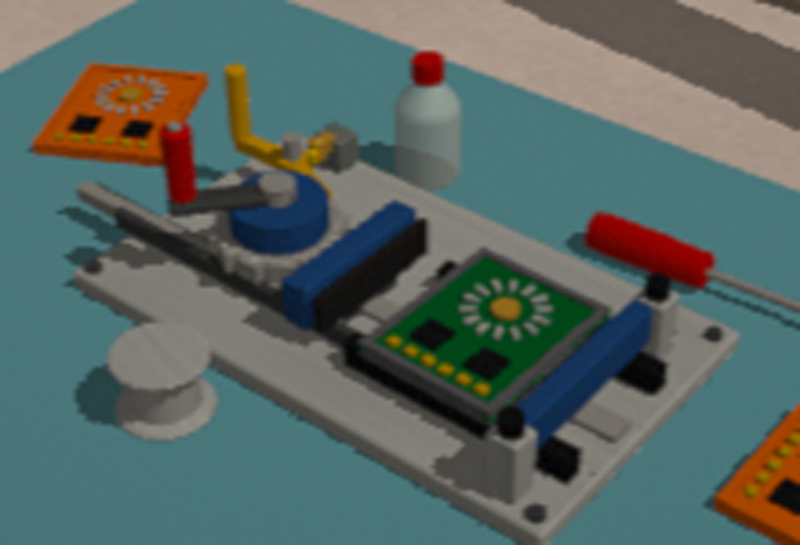

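Close crop: the upright red grip on the crank arm is at (178,165) and the yellow tab at (237,105), both as described. The fits agree: the grip-to-tab distance is 115 mm against 115.8 expected. That gives a clamp yaw of about -1.5° and a drum axis near (0.614, -0.142). Moving now, with fingers shut and the tool y turning towards -90°.

Emit:
{"api": "step_arm", "payload": {"increments": [[0, 0.024, -0.025, 0, -0.107], [0, 0.024, -0.025, 0, -0.107], [0, 0.024, -0.025, 0, -0.107], [0, 0.024, -0.025, 0, -0.107], [0, 0.024, -0.025, 0, -0.107], [0, 0.024, -0.025, 0, -0.107], [0, 0.024, -0.025, 0, -0.107], [0, 0.024, -0.025, 0, -0.107], [0, 0.024, -0.025, 0, -0.107], [0, 0.024, -0.025, 0, -0.107], [0, 0.024, -0.025, 0, -0.107], [0, 0.024, -0.025, 0, -0.107]], "force": 20}}

```text
clock: 2.25
position: [0.4519, 0.302, 0.2316]
ee_rot: [0.496, 0.504, -0.495, 0.504]
ft_force: [1.1, 0.2, -0.2]
grip_width: -0.0
```

Emit:
{"api": "step_arm", "payload": {"increments": [[0, 0.005, -0.036, 0, -0.107], [0, 0.005, -0.036, 0, -0.107], [0, 0.005, -0.036, 0, -0.107], [0, 0.005, -0.036, 0, -0.107], [0, 0.005, -0.036, 0, -0.107], [0, 0.005, -0.036, 0, -0.107], [0, 0.005, -0.036, 0, -0.107], [0, 0.005, -0.036, 0, -0.107], [0, 0.005, -0.036, 0, -0.107], [0, 0.005, -0.036, 0, -0.107], [0, 0.005, -0.036, 0, -0.107], [0, 0.005, -0.036, 0, -0.107]]}}

```text
clock: 3.25
position: [0.5109, -0.1303, 0.2318]
ee_rot: [0.699, 0.107, -0.699, 0.107]
ft_force: [0.8, 0.3, 0.4]
grip_width: 0.003
```

```bash
cat > st.py <<'E'
from h import *
from scipy.spatial.transform import Rotation as R
def st():
    o=monitor.get_obs(); M=R.from_quat(o["ee_rot"]).as_matrix()
    print("t",o["clock"],"p",o["position"].round(4),"f",o["ft_force"].round(2),"g",round(o["grip_width"],3),"yaw y",np.degrees(np.arctan2(M[1,1],M[0,1])).round(1),"xz",M[2,0].round(3),"q",o["joint_pos"].round(2)); return o
if __name__=="__main__": st()
E
python3 st.py
```

```text
t 3.25 p [ 0.5109 -0.1303  0.2318] f [0.77 0.35 0.39] g 0.003 yaw y -72.5 xz -1.0 q [-0.52  0.12  0.75  1.75 -0.09  1.3  -1.02]
```

Emit:
{"api": "step_arm", "payload": {"increments": [[0, 0.001, -0.026, -0.02, -0.08], [0, 0.002, -0.026, -0.02, -0.08], [0, 0.002, -0.026, -0.02, -0.08], [0, 0.002, -0.025, -0.01, -0.08], [0, 0, 0, 0, 0]]}}

```text
clock: 3.67
position: [0.5158, -0.2364, 0.1593]
ee_rot: [-0.706, 0.008, 0.708, 0.006]
ft_force: [-0.2, 0.7, -0.0]
grip_width: -0.001
```

```bash
python3 - <<'E'
from st import *; from fit import circ
st(); c=camera("wrist"); X=xyz(c); save(c,"d")
for q,r,z0,z1 in (("crank_grip",.009,.076,.125),("pawl_tab",.007,.06,.095)):
    for d in regions_of(c,q)[:2]:
        m=d["region"]&(X[...,2]>z0)&(X[...,2]<z1)&(c["range_z"]>0); 
        print(q,round(d["p"],2),d["centre"],m.sum(), (X[m].mean(0).round(4),circ(X[m][:,:2],r)) if m.sum()>5 else None)
E
```

```text
t 3.6667 p [ 0.5158 -0.2364  0.1593] f [-0.23  0.68 -0.01] g -0.001 yaw y -91.2 xz -1.0 q [-0.34  0.33  0.83  1.75 -0.26  1.18 -1.03]
crank_grip 0.5 [3.0, 171.0] 268 (array([ 0.6467, -0.1803,  0.0892]), (array([ 0.63876667, -0.18390937]), np.float64(0.0014385255839742654)))
pawl_tab 0.75 [142.9, 211.9] 353 (array([ 0.553 , -0.2298,  0.0859]), (array([ 0.55058111, -0.22956569]), np.float64(0.0025941653887576474)))
```

View pics/d.png

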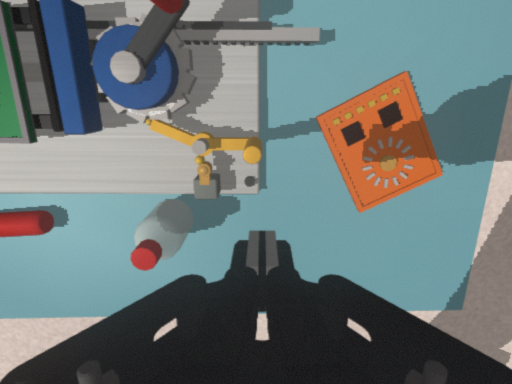

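Wrist view: the yellow tab is at (252,152), ahead of the closed fingertips at (262,240). The bottle at (160,235) is well to the side. The plate edges run parallel to the image, so the yaw of about -1.2° is confirmed. Descending beside the tab.

Emit:
{"api": "step_arm", "payload": {"increments": [[0, 0, 0.002, -0.03, 0], [0, 0, 0.002, -0.03, 0], [0, 0, 0.001, -0.025, 0], [0, 0, 0, -0.012, 0], [0, 0, 0, 0, 0], [0, 0, 0, 0, 0]]}}

```text
clock: 4.32
position: [0.5185, -0.2263, 0.0652]
ee_rot: [0.707, -0.003, -0.707, -0.003]
ft_force: [-0.5, -0.5, 1.1]
grip_width: 0.003
```

Emit:
{"api": "step_arm", "payload": {"increments": [[0, 0.005, 0, 0, 0], [0, 0.005, 0, 0, 0], [0, 0.003, 0, 0, 0], [0, 0.003, 0, 0, 0], [0, 0, 0, 0, 0]]}}

```text
clock: 4.73
position: [0.5345, -0.2267, 0.0648]
ee_rot: [0.707, -0.004, -0.707, -0.003]
ft_force: [-0.6, -0.6, 0.6]
grip_width: 0.002
```

Emit:
{"api": "step_arm", "payload": {"increments": [[0, 0.002, -0.002, 0, 0], [0, 0.002, -0.002, 0, 0], [0, 0.002, 0, 0, 0], [0, 0.002, 0, 0, 0], [0, 0, 0, 0, 0]]}}

```text
clock: 5.15
position: [0.5423, -0.2309, 0.0643]
ee_rot: [0.707, -0.004, -0.707, -0.003]
ft_force: [-1.4, 0.9, -1.0]
grip_width: -0.002
```

Emit:
{"api": "step_arm", "payload": {"increments": [[0, 0.003, 0, 0, 0], [0, 0.003, 0, 0, 0], [0, 0, 0, 0, 0]]}}

```text
clock: 5.4
position: [0.5492, -0.2305, 0.0646]
ee_rot: [0.708, -0.004, -0.707, -0.003]
ft_force: [0.0, 0.9, -0.2]
grip_width: -0.001
```

```bash
cat > tab.py <<'E'
from st import *; from fit import circ
st(); 
for n in ("side","scene"):
    c=camera(n); X=xyz(c); hsv=cv2.cvtColor(c["color"],cv2.COLOR_RGB2HSV); z=X[...,2]
    for k,r,m in (("tab",.007,(hsv[...,0]>18)&(hsv[...,0]<32)&(hsv[...,1]>140)&(np.hypot(X[...,0]-.56,X[...,1]+.23)<.05)&(z>.06)&(z<.087)),
      ("grip",.009,((hsv[...,0]<6)|(hsv[...,0]>172))&(hsv[...,1]>150)&(np.hypot(X[...,0]-.614,X[...,1]+.142)<.085)&(z>.076)&(z<.115))):
        p=X[m]; print(n,k,len(p),p.mean(0).round(4) if len(p) else "",circ(p[:,:2],r) if len(p)>10 else "")
E
python3 tab.py
```

```text
t 5.4 p [ 0.5492 -0.2305  0.0646] f [ 0.    0.92 -0.21] g -0.001 yaw y -90.5 xz -1.0 q [-0.26  0.51  0.74  1.76 -0.39  1.03 -0.96]
side tab 67 [ 0.5679 -0.222   0.0738] (array([ 0.5699107, -0.2271226]), np.float64(0.0009098673394501577))
side grip 126 [ 0.6519 -0.172   0.0957] (array([ 0.65522692, -0.17864442]), np.float64(0.0008889083064031332))
scene tab 58 [ 0.5757 -0.2228  0.0749] (array([ 0.57340411, -0.22743162]), np.float64(0.001713776035002476))
scene grip 120 [ 0.6595 -0.174   0.0969] (array([ 0.65540712, -0.18036006]), np.float64(0.0010914777907636863))
```

Emit:
{"api": "step_arm", "payload": {"increments": [[0, 0.003, 0, 0, 0], [0, 0, 0, 0, 0], [0, -0.012, 0, 0, 0], [0, -0.02, 0, 0, 0], [0, 0, 0, 0.03, 0], [0, 0, 0, 0.03, 0], [0, 0, 0, 0.02, 0]]}}

```text
clock: 6.08
position: [0.5192, -0.2312, 0.1467]
ee_rot: [0.708, -0.004, -0.706, -0.004]
ft_force: [0.6, -0.9, 0.5]
grip_width: -0.001
```

```bash
python3 tab.py
```

```text
t 6.0833 p [ 0.5192 -0.2312  0.1467] f [ 0.56 -0.86  0.52] g -0.001 yaw y -90.6 xz -1.0 q [-0.34  0.34  0.82  1.76 -0.27  1.16 -1.02]
side tab 64 [ 0.5735 -0.219   0.0735] (array([ 0.57541293, -0.22405326]), np.float64(0.0010020131795892419))
side grip 123 [ 0.652  -0.172   0.0961] (array([ 0.65512925, -0.17859602]), np.float64(0.0010056745368353514))
scene tab 55 [ 0.5788 -0.2213  0.0743] (array([ 0.5760891 , -0.22597189]), np.float64(0.0012985233103217796))
scene grip 117 [ 0.6593 -0.1739  0.0964] (array([ 0.65510725, -0.18029204]), np.float64(0.0012414294443558788))
```

The tab has moved 23.5 mm along +x and stays there with nothing touching it, so the pawl is off. Next is the crank grip at (0.655, -0.1795): open to 45 mm, tool y on the tangent.

Emit:
{"api": "step_arm", "payload": {"increments": [[0.045, 0.015, 0.005, 0.01, -0.105], [0.045, 0.02, 0.008, 0, -0.105], [0.045, 0.02, 0.008, 0, -0.105], [0.045, 0.02, 0.008, 0, -0.105], [0.045, 0.02, 0.008, 0, -0.105], [0.045, 0.02, 0.008, 0, -0.105], [0.045, 0.021, 0.007, 0, -0.1], [0.045, 0, 0, 0, 0], [0.045, 0, 0, 0, 0]]}}

```text
clock: 6.93
position: [0.6554, -0.1778, 0.1528]
ee_rot: [-0.659, 0.256, 0.66, 0.255]
ft_force: [-1.5, -0.8, -0.1]
grip_width: 0.527
```

```bash
python3 - <<'E'
from st import *; from fit import circ
st(); c=camera("wrist"); X=xyz(c); save(c,"e")
h=cv2.cvtColor(c["color"],cv2.COLOR_RGB2HSV); z=X[...,2]
m=((h[...,0]<6)|(h[...,0]>172))&(h[...,1]>140)&(z>.113)&(z<.125)&(np.hypot(X[...,0]-.655,X[...,1]+.18)<.03); p=X[m]
if len(p): print(len(p),p.mean(0),cv2.minEnclosingCircle((p[:,:2]*1000).astype(np.float32)))
b=(h[...,0]>100)&(h[...,0]<125)&(h[...,1]>120)&(z>.057)&(z<.067)&(np.hypot(X[...,0]-.614,X[...,1]+.142)<.05); p=X[b]
if len(p): print(len(p),p.mean(0),cv2.minEnclosingCircle((p[:,:2]*1000).astype(np.float32)))
E
```

```text
t 6.9333 p [ 0.6554 -0.1778  0.1528] f [-1.48 -0.79 -0.09] g 0.527 yaw y -132.3 xz -1.0 q [-0.39  0.64  0.88  1.44 -0.5   1.3  -1.78]
440 [ 0.65561405 -0.17853104  0.11718201] ((654.4895629882812, -177.72640991210938), 9.224985122680664)
1781 [ 0.61244568 -0.139256    0.06198664] ((613.7225341796875, -140.96405029296875), 29.276973724365234)
```

View pics/e.png

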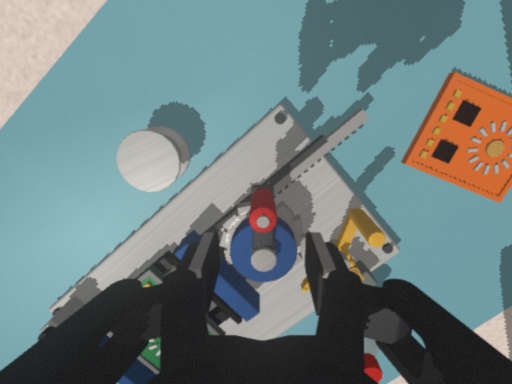

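Wrist view: the red grip at (263,215) lies between the open fingers at (205,265) and (322,265). The pawl at (362,232) is swung clear. Drum axis is (0.6137, -0.141), radius 56 mm, as described. Descend and cage the grip.

Emit:
{"api": "step_arm", "payload": {"increments": [[0.045, 0, 0, -0.025, 0], [0.045, 0, 0, -0.025, 0], [0.045, 0, 0, -0.02, 0], [0.022, 0, 0, 0, 0], [0.022, 0, 0, 0, 0], [0.022, 0, 0, 0, 0], [0.022, 0, 0, 0, 0]], "force": 20}}

```text
clock: 7.57
position: [0.6556, -0.1793, 0.0862]
ee_rot: [0.66, -0.256, -0.658, -0.256]
ft_force: [-0.5, 0.5, -0.2]
grip_width: 0.258
```

```bash
python3 st.py; python3 - <<'E'
import numpy as np
D=np.array([.6137,-.141]); r=.0555
for a in np.arange(-42,70,6):
    print(a,(D+r*np.array([np.cos(np.radians(a)),np.sin(np.radians(a))])).round(4),end=" ")
E
```

```text
t 7.5667 p [ 0.6556 -0.1793  0.0862] f [-0.54  0.48 -0.17] g 0.258 yaw y -132.4 xz -1.0 q [-0.37  0.7   0.84  1.5  -0.54  1.18 -1.75]
-42 [ 0.6549 -0.1781] -36 [ 0.6586 -0.1736] -30 [ 0.6618 -0.1687] -24 [ 0.6644 -0.1636] -18 [ 0.6665 -0.1582] -12 [ 0.668  -0.1525] -6 [ 0.6689 -0.1468] 0 [ 0.6692 -0.141 ] 6 [ 0.6689 -0.1352] 12 [ 0.668  -0.1295] 18 [ 0.6665 -0.1238] 24 [ 0.6644 -0.1184] 30 [ 0.6618 -0.1132] 36 [ 0.6586 -0.1084] 42 [ 0.6549 -0.1039] 48 [ 0.6508 -0.0998] 54 [ 0.6463 -0.0961] 60 [ 0.6415 -0.0929] 66 [ 0.6363 -0.0903]
```

Emit:
{"api": "step_arm", "payload": {"increments": [[0.022, 0.0018, 0.0022, 0, 0.052], [0.022, 0.0018, 0.0023, 0, 0.052], [0.022, 0.0016, 0.0024, 0, 0.052], [0.022, 0.0016, 0.0025, 0, 0.052], [0.022, 0.0013, 0.0025, 0, 0.052], [0.022, 0.0013, 0.0026, 0, 0.052], [0.022, 0.001, 0.0027, 0, 0.052], [0.022, 0.001, 0.0027, 0, 0.052], [0.022, 0.0008, 0.0028, 0, 0.052], [0.022, 0.0007, 0.0029, 0, 0.052], [0.022, 0.0005, 0.0028, 0, 0.052], [0.022, 0.0004, 0.0029, 0, 0.052]]}}

```text
clock: 8.57
position: [0.6692, -0.1486, 0.086]
ee_rot: [0.707, -0.041, -0.705, -0.04]
ft_force: [-0.6, -1.1, 0.4]
grip_width: 0.256
```

```bash
cat > j.py <<'E'
from st import *
from fit import circ
D=np.array([.6137,-.141]); th=np.radians(-1.5); ex=np.array([np.cos(th),np.sin(th)]); ey=np.array([-ex[1],ex[0]])
o=st(); d=o["position"][:2]-D; a=np.arctan2(d[1],d[0]); t=np.array([-np.sin(a),np.cos(a)])
print("TCP ang deg",np.degrees(a).round(1),"r",np.hypot(*d).round(4),"f_t",(o["ft_force"][:2]@t).round(2),"f_r",(o["ft_force"][:2]@d/np.hypot(*d)).round(2))
for n in ("side","scene"):
    c=camera(n); X=xyz(c); h=cv2.cvtColor(c["color"],cv2.COLOR_RGB2HSV).astype(int); H,S,V=h[...,0],h[...,1],h[...,2]; z=X[...,2]
    L=(X[...,:2]-D)@np.stack([ex,ey],1); x,y=L[...,0],L[...,1]
    red=((H<6)|(H>172))&(S>150)&(np.hypot(x,y)<.085)&(z>.076)&(z<.117)
    p=X[red]; 
    if len(p)>15: g=circ(p[:,:2],.009)[0]-D; print(n,"grip",len(p),np.degrees(np.arctan2(g[1],g[0])).round(1),np.hypot(*g).round(4))
    blue=(H>100)&(H<125)&(S>120)&(abs(x)<.06)
    for k,lo,hi in (("jaw",.04,.13),("fence",.17,.24)):
        m=blue&(y>lo)&(y<hi)&(z>.025)&(z<.075); q=y[m]
        print(n,k,m.sum(),"y mm 3..97%",(np.percentile(q,[3,50,97])*1000).round(1) if m.sum() else "", "zmax",z[m].max().round(3) if m.sum() else "")
    dark=(V<60)&(abs(x)<.045)&(y>.05)&(y<.14)&(z>.028)&(z<.06); 
    if dark.sum(): print(n,"pad",dark.sum(),(np.percentile(y[dark],[50,90,97])*1000).round(1))
    g=(H>50)&(H<80)&(S>120)&(y>.06)&(y<.24)&(z>.03)&(z<.05)&(abs(x)<.08); q=np.stack([x[g],y[g]],1).astype(np.float32)*1000
    print(n,"green",g.sum(),cv2.minAreaRect(q), np.percentile(q,[2,98],axis=0).round(1).tolist())
E
python3 j.py
```

```text
t 8.5667 p [ 0.6692 -0.1486  0.086 ] f [-0.65 -1.07  0.41] g 0.256 yaw y -96.6 xz -1.0 q [-0.33  0.66  0.7   1.48 -0.45  1.16 -1.24]
TCP ang deg -7.8 r 0.056 f_t -1.15 f_r -0.49
side grip 83 -4.0 0.0397
side jaw 449 y mm 3..97% [62.5 74.1 79.4] zmax 0.057
side fence 871 y mm 3..97% [209.5 220.6 222.1] zmax 0.055
side pad 537 [ 88.  128.1 136.7]
side green 1246 ((-4.641883850097656, 141.73403930664062), (107.26361846923828, 110.14851379394531), 88.50274658203125) [[-58.8, 109.9], [45.2, 193.9]]
scene grip 68 -10.1 0.0556
scene jaw 406 y mm 3..97% [62.6 73.7 82.6] zmax 0.055
scene fence 525 y mm 3..97% [208.1 218.8 220.5] zmax 0.054
scene pad 387 [ 86.9 131.  137.4]
scene green 807 ((-5.759525299072266, 148.01995849609375), (81.55111694335938, 100.39568328857422), 89.11181640625) [[-52.9, 109.3], [42.1, 185.5]]
```

Emit:
{"api": "step_arm", "payload": {"increments": [[0.022, 0.0002, 0.0029, 0, 0.052], [0.022, 0.0001, 0.0029, 0, 0.052], [0.022, -0.0001, 0.0029, 0, 0.052], [0.022, -0.0002, 0.0029, 0, 0.052], [0.022, -0.0004, 0.0028, 0, 0.052], [0.022, -0.0005, 0.0029, 0, 0.052], [0.022, -0.0007, 0.0028, 0, 0.052], [0.022, -0.0008, 0.0029, 0, 0.052], [0.022, -0.001, 0.0027, 0, 0.052], [0.022, -0.0011, 0.0027, 0, 0.052], [0.022, -0.0013, 0.0026, 0, 0.052], [0.022, -0.0013, 0.0026, 0, 0.052]]}}

```text
clock: 9.67
position: [0.6623, -0.1148, 0.0857]
ee_rot: [0.685, 0.177, -0.684, 0.178]
ft_force: [1.6, -2.8, 1.2]
grip_width: 0.26
```

```bash
python3 j.py
```

```text
t 9.6667 p [ 0.6623 -0.1148  0.0857] f [ 1.59 -2.8   1.22] g 0.26 yaw y -60.9 xz -1.0 q [-0.3   0.6   0.57  1.51 -0.34  1.13 -0.73]
TCP ang deg 28.3 r 0.0553 f_t -3.22 f_r 0.06
side jaw 461 y mm 3..97% [78.5 89.8 95.4] zmax 0.057
side fence 888 y mm 3..97% [209.3 220.5 222.2] zmax 0.055
side pad 360 [103.6 132.4 138.5]
side green 1213 ((-5.543418884277344, 166.36431884765625), (125.66722869873047, 108.84979248046875), 86.98612976074219) [[-58.9, 110.6], [44.6, 188.0]]
scene grip 171 24.9 0.0538
scene jaw 412 y mm 3..97% [78.3 89.  97.7] zmax 0.055
scene fence 531 y mm 3..97% [207.6 218.7 220.3] zmax 0.061
scene pad 289 [102.4 133.6 138.6]
scene green 828 ((-2.284046173095703, 149.2569580078125), (89.4509048461914, 108.02588653564453), 89.25218963623047) [[-53.1, 109.2], [43.3, 192.6]]
```

Emit:
{"api": "step_arm", "payload": {"increments": [[0.022, -0.001, 0.0016, 0, 0.035], [0.022, -0.0011, 0.0016, 0, 0.035], [0.022, -0.0011, 0.0016, 0, 0.035], [0.022, -0.0012, 0.0015, 0, 0.035], [0.022, -0.0012, 0.0015, 0, 0.035], [0.022, -0.0013, 0.0015, 0, 0.035], [0.022, -0.0013, 0.0014, 0, 0.035], [0.022, -0.0014, 0.0014, 0, 0.035], [0.022, 0, 0, 0, 0]]}}

```text
clock: 10.52
position: [0.6527, -0.102, 0.0853]
ee_rot: [0.654, 0.271, -0.653, 0.271]
ft_force: [2.0, -1.9, 1.3]
grip_width: 0.257
```

```bash
python3 j.py
```

```text
t 10.5167 p [ 0.6527 -0.102   0.0853] f [ 2.04 -1.92  1.27] g 0.257 yaw y -45.0 xz -1.0 q [-0.29  0.56  0.52  1.55 -0.3   1.11 -0.49]
TCP ang deg 45.0 r 0.0551 f_t -2.8 f_r 0.09
side jaw 475 y mm 3..97% [ 85.4  97.  102.6] zmax 0.057
side fence 892 y mm 3..97% [209.4 220.5 222.1] zmax 0.055
side pad 323 [110.7 132.7 137.1]
side green 1178 ((-7.042411804199219, 154.1454620361328), (106.03874206542969, 81.99211120605469), 0.32061079144477844) [[-52.4, 116.9], [43.8, 193.1]]
scene grip 151 40.9 0.0532
scene jaw 421 y mm 3..97% [ 84.9  96.1 105. ] zmax 0.055
scene fence 523 y mm 3..97% [208.1 218.7 220.4] zmax 0.053
scene pad 253 [109.  132.9 137.5]
scene green 806 ((-5.900920867919922, 154.31591796875), (101.46267700195312, 81.09082794189453), 1.78271484375) [[-53.9, 116.2], [41.2, 192.3]]
```

Emit:
{"api": "step_arm", "payload": {"increments": [[0.022, -0.001, 0.001, 0, 0.026], [0.022, -0.0011, 0.001, 0, 0.026], [0.022, -0.0011, 0.001, 0, 0.026], [0.022, -0.0011, 0.0009, 0, 0.026], [0.022, -0.0011, 0.0009, 0, 0.026], [0.022, -0.0012, 0.0009, 0, 0.026], [0.022, -0.0012, 0.0008, 0, 0.026], [0.022, -0.0012, 0.0008, 0, 0.026], [0.022, 0, 0, 0, 0]]}}

```text
clock: 11.37
position: [0.6428, -0.094, 0.0843]
ee_rot: [0.621, 0.339, -0.621, 0.338]
ft_force: [1.0, -1.3, 1.5]
grip_width: 0.257
```

```bash
python3 j.py; cat > f.py <<'E'
from h import *
D=np.array([.6137,-.141]); F=[]
for i in range(6):
    o=monitor.get_obs(); d=o["position"][:2]-D; a=np.arctan2(d[1],d[0]); r=np.hypot(*d)
    F.append([o["ft_force"][:2]@[-np.sin(a),np.cos(a)],o["ft_force"][:2]@d/r,np.degrees(a),r*1000])
    if i<5: camera("side")
F=np.array(F); print("ft,fr,ang,r mean",F.mean(0).round(2),"std",F.std(0).round(2),"t",o["clock"])
E
python3 f.py
```

```text
t 11.3667 p [ 0.6428 -0.094   0.0843] f [ 1.01 -1.31  1.47] g 0.257 yaw y -32.8 xz -1.0 q [-0.28  0.53  0.47  1.58 -0.26  1.1  -0.31]
TCP ang deg 58.3 r 0.0553 f_t -1.55 f_r -0.58
side grip 39 55.6 0.0544
side jaw 474 y mm 3..97% [ 91.2 102.5 107.7] zmax 0.057
side fence 885 y mm 3..97% [209.7 220.6 222.2] zmax 0.056
side pad 301 [116.3 117.9 137.8]
side green 1107 ((-5.934654235839844, 158.72354125976562), (105.0110092163086, 76.2146987915039), 0.23469817638397217) [[-51.8, 122.5], [43.7, 195.4]]
scene grip 137 55.1 0.0526
scene jaw 421 y mm 3..97% [ 90.9 102.  109.9] zmax 0.055
scene fence 525 y mm 3..97% [208.2 218.8 220.6] zmax 0.053
scene pad 233 [114.7 133.4 138.6]
scene green 786 ((-2.1305885314941406, 158.41246032714844), (107.33380889892578, 77.58045196533203), 0.32032889127731323) [[-53.7, 121.9], [41.4, 196.1]]
ft,fr,ang,r mean [-1.45  0.28 58.19 55.22] std [0.98 0.35 0.01 0.02] t 11.7167
```

Emit:
{"api": "step_arm", "payload": {"increments": [[0.022, -0.0008, 0.0005, 0, 0.0175], [0.022, -0.0009, 0.0005, 0, 0.0175], [0.022, -0.0008, 0.0005, 0, 0.0175], [0.022, -0.0009, 0.0004, 0, 0.0175]]}}

```text
clock: 12.05
position: [0.6396, -0.0925, 0.0842]
ee_rot: [0.609, 0.36, -0.609, 0.36]
ft_force: [3.5, -2.3, -1.8]
grip_width: 0.258
```

```bash
python3 f.py
```

```text
ft,fr,ang,r mean [-4.09 -0.2  61.95 55.04] std [0.4  0.63 0.04 0.04] t 12.3
```

Emit:
{"api": "step_arm", "payload": {"increments": [[0.022, -0.0009, 0.0004, 0, 0.0175], [0.022, -0.0009, 0.0004, 0, 0.0175]]}}

```text
clock: 12.47
position: [0.638, -0.0917, 0.0843]
ee_rot: [0.602, 0.37, -0.602, 0.37]
ft_force: [5.1, -2.4, -2.9]
grip_width: 0.258
```

```bash
python3 f.py
```

```text
ft,fr,ang,r mean [-5.36  0.25 63.85 54.96] std [0.3  0.36 0.04 0.03] t 12.7167
```

Emit:
{"api": "step_arm", "payload": {"increments": [[0.022, -0.0005, 0.0002, 0, 0.009], [0.022, 0, 0, 0, 0]]}}

```text
clock: 12.88
position: [0.6375, -0.0915, 0.0843]
ee_rot: [0.601, 0.373, -0.601, 0.373]
ft_force: [5.7, -2.5, -3.7]
grip_width: 0.257
```

```bash
python3 f.py; python3 j.py; python3 - <<'E'
from h import *
a=camera("side")["color"][120:300,130:350]; cv2.imwrite("pics/f.png",cv2.resize(a,(733,600),interpolation=2)[:,:,::-1])
E
```

```text
ft,fr,ang,r mean [-5.5  -0.12 64.32 54.93] std [0.53 0.46 0.01 0.02] t 13.1333
t 13.1333 p [ 0.6375 -0.0915  0.0843] f [ 5.07 -1.97 -3.54] g 0.26 yaw y -26.4 xz -1.0 q [-0.27  0.52  0.45  1.59 -0.24  1.09 -0.21]
TCP ang deg 64.3 r 0.0549 f_t -5.43 f_r 0.42
side grip 65 60.5 0.0543
side jaw 440 y mm 3..97% [ 94.  103.9 110.2] zmax 0.058
side fence 877 y mm 3..97% [209.7 220.6 222.1] zmax 0.055
side pad 300 [116.9 118.3 137.5]
side green 1141 ((-6.6818084716796875, 159.12103271484375), (107.06979370117188, 76.56990051269531), 0.3057335317134857) [[-59.5, 123.4], [43.9, 195.3]]
scene grip 134 62.7 0.0526
scene jaw 392 y mm 3..97% [ 93.  103.5 111. ] zmax 0.063
scene fence 525 y mm 3..97% [208.2 218.8 220.4] zmax 0.053
scene pad 232 [115.2 133.  137.8]
scene green 790 ((-2.5592498779296875, 157.27146911621094), (80.77678680419922, 107.7626724243164), 89.99555969238281) [[-53.7, 122.0], [42.2, 195.9]]
```

View pics/f.png

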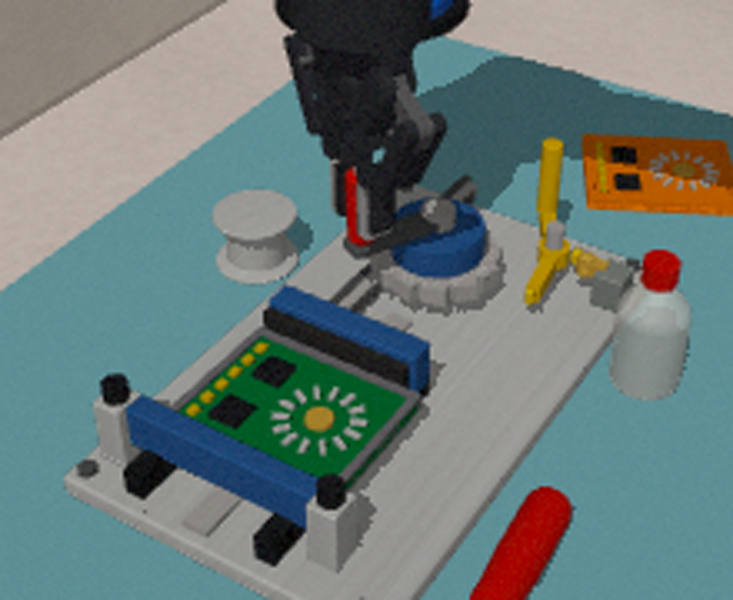

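The side view shows the board flush between pad and fence, squared up. The pawl nose at (540,285) is clear of the wheel. The tangential force of 5.5 N implies about 7.5 N of squeeze. Letting go.

Emit:
{"api": "step_arm", "payload": {"increments": [[0.045, 0, 0, 0, 0], [0.045, 0, 0, 0, 0], [0.045, 0, 0, 0, 0], [0.045, 0, 0, 0, 0], [0.045, 0, 0, 0, 0], [0.045, 0, 0, 0.02, 0], [0.045, 0, 0, 0.03, 0], [0.045, 0, 0, 0.03, 0], [0.045, 0, 0, 0.03, 0], [0.045, 0, 0, 0.02, 0], [0.045, 0, 0, 0, 0]]}}

```text
clock: 14.2
position: [0.6393, -0.0919, 0.2196]
ee_rot: [0.603, 0.371, -0.599, 0.374]
ft_force: [-0.2, -1.4, 0.8]
grip_width: 0.525
```

```bash
python3 j.py; python3 tab.py | grep tab; python3 - <<'E'
from h import *
a=camera("side")["color"][120:300,130:350]; cv2.imwrite("pics/g.png",cv2.resize(a,(733,600),interpolation=2)[:,:,::-1])
E
```

```text
t 14.2 p [ 0.6393 -0.0919  0.2196] f [-0.23 -1.36  0.83] g 0.525 yaw y -26.4 xz -1.0 q [-0.29  0.4   0.49  1.45 -0.19  1.33 -0.25]
TCP ang deg 62.5 r 0.0554 f_t -0.43 f_r -1.31
side grip 155 61.2 0.0542
side jaw 444 y mm 3..97% [ 93.5 104.1 110.2] zmax 0.057
side fence 876 y mm 3..97% [209.5 220.6 222.1] zmax 0.055
side pad 307 [116.8 118.5 137.9]
side green 1133 ((-6.963878631591797, 159.5779571533203), (107.07159423828125, 76.314208984375), 0.46583718061447144) [[-59.4, 123.3], [44.1, 195.4]]
scene grip 142 60.8 0.0526
scene jaw 391 y mm 3..97% [ 93.7 103.2 111. ] zmax 0.065
scene fence 527 y mm 3..97% [208.2 218.8 220.4] zmax 0.054
scene pad 233 [115.3 132.1 137.6]
scene green 808 ((-1.8146247863769531, 157.6590118408203), (79.99354553222656, 107.86548614501953), 89.33399963378906) [[-53.9, 122.5], [50.5, 195.7]]
side tab 67 [ 0.5735 -0.2193  0.0739] (array([ 0.57564049, -0.22439781]), np.float64(0.000995230146052084))
scene tab 53 [ 0.5787 -0.2211  0.0735] (array([ 0.57584017, -0.22600597]), np.float64(0.001633108726378564))
```

View pics/g.png

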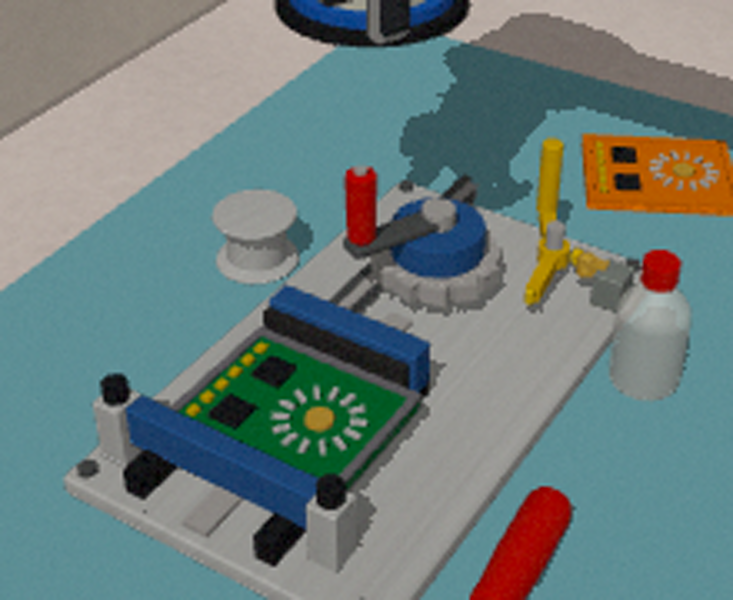

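After release, the crank, jaw and board have not moved, and the pawl nose (540,290) is still off the wheel. Handing in.

```bash
python3 -c "
from h import *
print(ticket.hand_in())"
```

```text
the job is handed in; nothing more can be done
None
```

I finished the job and handed it in at about 15 s of robot time; hand-in gives no verdict.

**Pawl:** I pushed the tab along +x with the closed fingers until it snapped off. It measured about 23.5 mm of travel, and again after the crank was released.

**Crank:** I caged the grip loosely between the fingers and eased it round the drum axis. The force at the grip was about 2 N while turning freely and rose to 5.5 N once the board met the fence.

**Squeeze:** The force reading gives about 7.3 N and the travel after contact about 8 N. Single force readings scatter by up to 1 N (averaged over six), so this is good to about 1 N.

**After letting go:** I opened the fingers and lifted straight up. The jaw (within 0.5 mm) and the board (within about 0.5°) stayed put, with the board flush between pad and fence and square to within about 0.7°. The last picture shows the pawl off and the bottle and reel upright.

**Checks that disagreed:** The two cameras differed by 1 to 2 mm, within their calibration. The scene camera put the grip at 62.7° before letting go and 60.8° after. The side camera read 60.5° and 61.2°, so I took this as noise. The tool also felt a downward force of about 3.5 N during the squeeze, which I did not look into.

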